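Plug the reactor port and hold the fill lever in the green

ROBOT

A 6-joint arm with a two-finger parallel gripper is mounted at the origin on the work surface. World frame = base frame: x ahead of the robot, y to its left, z up, the work surface at z = 0. Lengths are in m, angles in rad, forces in N, time in s.
With the tool pointing down it reaches from about 0.3 to 0.875 m from the base axis. Payload 6.4 kg.
Tool frame: the origin (TCP) lies at the very end of the fingers, on their centre line; the grasp point (between the pads) lies 19 mm behind it; z points along the fingers, y is the line along which they close (so a half turn about z gives the same grasp; the last joint's range is limited). The gripper opens to 85 mm and grips with 20 to 120 N. Pads are 22 mm wide; open, the fingers measure 114 mm over their backs; the gripper's body (76 mm by 85 mm) begins 54 mm behind the grasp point. The pads swing forward as they close: fully open they stand 13 mm farther back than shut.
Start: joints at [-1.555, 0.181, 1.607, -0, 1.354, -0.206], TCP at [0.127, -0.561, 0.231] pointing down, gripper open.
Joint ranges: [-2.99, 2.99], [-0.89, 2.07], [0.3, 2.58], [-1.14, 4.28], [0, 2.63], [-3.12, 3.12]. Speed limits (rad/s): [2.57, 2.57, 3.01, 3.14, 3.14, 3.14].

INTERFACE

Orientations are given as a unit quaternion [w, x, y, z].
In Python, from bench import ctrl gives the robot as it stands.
- The arm moves only by the tool jog_arm, never from a script. Its argument "series" is a list that holds one entry, the list of rows, each a list of 7 numbers: the shift along the tool's x, y, z in mm, then the turn, a rotation vector about the tool's x, y, z in rad, then the finger opening in mm, from 0 to 85.4. In form: [[[tx, ty, tz, rx, ry, rz, gripper], ...]]. A call has exactly 10 rows; each row shifts and turns the commanded pose from where the row before left it, along the tool's axes as they then stand; what a row does not reach is not made up. A row lasts 1/10 s, in which the tool goes at most 50 mm and 8.59 degrees, less where a joint would pass 70% of its speed; a pose out of reach is approached as far as the arm can. A call with a gripper value outside its range is refused whole. The fingers move at their own pace and stop on an object; the grip force is fixed at half the most. Time passes only in rows, so rows that do not move let the fingers close, or fill a call up. It gives the time, the measured TCP pose, the force, the opening and the grip force at its end, in the units of the state.
- ctrl.get_obs(): the state, without advancing time (a new reading comes with each control period).
- ctrl.camera(name): name is "scene" or "top" or "wrist"; returns a dict with "frame" (384x512x3 uint8, blue, green, red), "z_map" (384x512 float32, m along the optical axis (not along the pixel's ray), 0 where there is no reading), "fx", "fy", "cx", "cy" (pixels), "k1" (the pictures are not rectified: a ray, as slopes to the right and down, at radius r is drawn at 1 + k1 r^2 times it, then the intrinsics apply), "xyz" and "rotation" of the camera in the world. Camera axes: x right, y down, z forward; pixel columns grow to the right and rows downward; lengths in m; the calibration is good to about 2 mm. A picture is of the moment at which its call begins.
- ctrl.hand_in(): hands the job in; it is judged then, once.
The state is a dict: "time_s": time; "q": joint angles; "dq": joint speeds; "joint_efforts": joint torques, N m; "eef_pos": TCP position; "eef_rot": TCP orientation; "wrist_force": force on the tool from outside, world axes, zero at the start; "torque": the same for the moment, N m; "opening": opening from 0.0 (shut) to 1.0 (fully open); "grasp_force": force on a finger pad.
Only numpy, scipy, OpenCV 4.12 (cv2) and the standard library are available. Lean on these libraries where they do the work, as an engineer would, in place of code of your own. Each camera call takes 0.05 s, during which the arm holds its last target. There are 200 camera calls.

TASK

Take the plug with the blue knob from the grey rack and push it down into the brass port on top of the small reactor until it is fully home, shoulder on the brass. Then press the reactor's red-padded spring lever down until the gauge needle stands in the green band, never letting it reach the red and never pressing it before the plug is home, and finish while still holding it there: do not let go at the end. Leave the other fittings and everything else on the bench where they are.

Things in the scene. Friction and masses are not known exactly. Their poses are not given: they have to be found in the camera images.
- plug: Loose upright steel plug with round blue knob, 59 mm tall, ~0.12 kg. Origin: centre of its stem's underside, z up. Stem 22 mm dia, 24 mm long, foot tapered to 16 mm over 4 mm; flange 36 mm dia at 24 to 29 mm; blue knob 26 mm dia at 29 to 59 mm (grip here, fingertips above the flange). Starts hanging by its flange in one of the rack's three holes, flange underside 30 mm above the table.
- plug_shoulder (a point): Point on the plug's axis at the underside of its flange, 24 mm above the plug's origin.
- rack: Grey plastic rack fixed to the table, 230 mm (its x) by 70 mm (its y) by 30 mm high, three holes 75 mm apart along its x, the middle one at its centre, each with a fitting hanging in it. Origin under its centre. Free space on both sides in its y, so close the fingers along its y.
- reactor: Fixed reactor unit on a grey base plate 200 (x) by 340 mm (y); origin: plate centre, on the table; x away from the robot at yaw 0. Round steel vessel with brass port at x -30, y +90 mm; valve with red-padded lever on the -y side, pointing to -x, its hinge line parallel to y through x +30, y -100, 125 mm up. Gauge, 94 mm dia, at x +85, y -20 mm, facing up and to +x, top 210 mm up.
- port (a point): Centre of the port's mouth, in the top of a 58 mm square brass block 165 mm above the table; axes as the reactor's. Round hole 25 mm dia, 3 mm chamfer. 14 mm down a rubber seal slides only stiffly (about 5 N, no spring back): the plug drops in 14 mm, then needs a push of 5 to 10 N for the last 10 mm until its shoulder stops hard on the brass.
- fill_lever (a joint): Angle of the sprung fill lever, rad: 0 at rest (raised), grows as it is pressed down, hard stop at 0.5. Needle in the green band from 0.24 to 0.32 (middle 0.28, lever level), in the red from 0.40. It springs back when released. Pressed on the pad, it takes 4 N to start and about 10 N at 0.28 (20 N per rad in between).
- lever_pad (a point): Round red pad on the lever's end, 42 mm dia, 12 mm thick. This point: centre of its flat top, z out of it. Moves in an arc of 130 mm radius about the lever's hinge. At rest its top is about 167 mm above the table, tilted 0.28 rad; with the lever at 0.28 rad it is level, its top 131 mm up, 130 mm to the reactor's -x from the hinge. Free air below.
- gauge_needle (a joint): Black needle of the gauge on its white dial: angle in rad, clockwise, always 9 times the lever's angle. 0 at rest (lower left as seen from beyond the table), green band 2.16 to 2.88 (about the top), red from 3.6 to 4.5.
- barb: Brass hose barb fitting in the rack, 56 mm tall; bystander, leave it. Origin at its stem's underside.
- bleed: Steel bleed fitting with a yellow T bar in the rack, 54 mm tall; bystander. Origin at its stem's underside.
- wrench: Wrench lying on the table; bystander. Origin on its underside.
- screwdriver: Orange screwdriver lying on the table; bystander. Origin on its underside.
- bottle: Amber bottle, 60 mm diameter, 150 mm tall; bystander. Origin under its centre.
- beaker: Steel beaker, 72 mm diameter, 85 mm tall; bystander. Origin under its centre.
- jar: White jar with blue cap, 64 mm diameter, 75 mm tall; bystander. Origin under its centre.
Things that resemble listed ones, but are neither listed nor needed, are in the scene too. Leave any orange or purple look-alike of the plug alone.

How it is judged:
On the way, in this order (a step that is already met when the one before it is completed fails the run):
1. the plug is pushed fully home in the port (z of plug_shoulder in the frame of port below 0.003 m and horizontal distance between plug_shoulder and port below 0.004 m and angle between plug's own z axis and vertical below 0.08 rad), for 0.2 s.
2. the fingers hold the lever down with the needle in the green band (all of step 1 and value of joint fill_lever between 0.24 and 0.32 rad and contact force between the fingers and fill_lever above 5 N), for 0.5 s.
At the end, for the whole second after the job is handed in: The program has finished with the fingers still pressing the lever (more than 5 N), the lever steady between 0.24 and 0.32 rad (needle in the green), and the plug home in the port: shoulder within 3 mm of the brass, within 4 mm of the port's axis, upright within 0.08 rad (all of step 2 and velocity of joint fill_lever between -0.05 and 0.05 rad/s and linear speed of plug below 0.02 m/s); the arm keeps its last pose, push and grip.
It fails at once if the needle reaches the red (lever beyond 0.40 rad) (value of joint fill_lever above 0.4 rad).
It fails at once if the lever is pressed (beyond 0.08 rad) while the plug is not home (value of joint fill_lever above 0.08 rad and not (z of plug_shoulder in the frame of port below 0.003 m and horizontal distance between plug_shoulder and port below 0.004 m and angle between plug's own z axis and vertical below 0.08 rad)).
It fails at once if another thing on the bench is moved by more than 25 mm (distance of any of barb, bleed, wrench, screwdriver, bottle, beaker, jar from where it was at the start of the episode above 0.025 m).
It also fails if it takes over 61 s, if anything falls off the work surface, if the arm or the gripper's body presses on something with over 40 N, if the wrist force passes 120 N, or if a joint passes its speed limit or range.

## Working session

There is one attempt and no reset: what is moved stays moved. The work goes in short steps, Python scripts to look and compute and a tool call to move; the robot and the scene stay as the last step left them, time stands still between calls to the robot, and variables do not carry over. Pictures are saved under pics/ and viewed, at most 10 in all, crops included, and the job is handed in when it is done.

Besides the shell and the picture viewer there is one more tool, called after "Call:" as name([rows], argument=value, ...), one row to a line, values as JSON. jog_arm: Moves the arm, as the interface text tells. Its arguments: {"type":"object","properties":{"series":{"type":"array"}},"required":["series"]}

```bash
mkdir -p pics; ls; cat > h.py <<'E'
import numpy as np, cv2
from bench import ctrl
def save(c,n): np.savez(f'{n}.npz',**{k:np.array(v) for k,v in c.items()})
def load(n): return dict(np.load(f'{n}.npz'))
def R(c):
    r=np.array(c['rotation'],float)
    if r.shape==(3,3): return r
    w,x,y,z=r.ravel()
    from scipy.spatial.transform import Rotation as Ro
    return Ro.from_quat([x,y,z,w]).as_matrix()
def ray(c,u,v):
    K=np.array([[c['fx'],0,c['cx']],[0,c['fy'],c['cy']],[0,0,1]],float)
    d=np.array([(u-c['cx'])/c['fx'],(v-c['cy'])/c['fy']],float); s=d.copy()
    for _ in range(20): s=d/(1+c['k1']*(s@s))
    return np.array([s[0],s[1],1.])
def depth_pt(c,u,v):
    z=c['z_map'][int(round(v)),int(round(u))]
    return R(c)@(ray(c,u,v)*z)+c['xyz']
def on_plane(c,u,v,h):
    d=R(c)@ray(c,u,v); return c['xyz']+d*(h-c['xyz'][2])/d[2]
def tri(obs):
    A=np.zeros((3,3));b=np.zeros(3)
    for c,u,v in obs:
        d=R(c)@ray(c,u,v);d/=np.linalg.norm(d);P=np.eye(3)-np.outer(d,d);A+=P;b+=P@c['xyz']
    return np.linalg.solve(A,b)
def cloud(c):
    H,W=c['z_map'].shape;uu,vv=np.meshgrid(np.arange(W),np.arange(H))
    d=np.stack([(uu-c['cx'])/c['fx'],(vv-c['cy'])/c['fy']],-1);s=d.copy()
    for _ in range(20): s=d/(1+c['k1']*(s**2).sum(-1,keepdims=True))
    p=np.concatenate([s,np.ones((H,W,1))],-1)*c['z_map'][...,None]
    return p@R(c).T+c['xyz']
def blobs(mask,amin=15):
    n,l,st,ce=cv2.connectedComponentsWithStats(mask.astype(np.uint8))
    return [(st[i,4],ce[i].round(1),st[i,:4],l==i) for i in range(1,n) if st[i,4]>=amin]
E
python3 - <<'E'
from h import *
for n in('scene','top','wrist'):
    c=ctrl.camera(n);save(c,n+'0')
    cv2.imwrite(f'pics/{n}0.png',c['frame']);print(n,c['xyz'],np.array(c['rotation']).round(3).tolist(),c['fx'],c['cx'],c['cy'],c['k1'])
o=ctrl.get_obs();print(o)
E
```

```text
pics
scene [1.40060927 0.5805442  1.15175666] [-0.188, 0.452, 0.809, -0.326] 414.7973123897143 253.28012401763146 188.032737457084 -0.03046960575629376
top [0.40156445 0.03709664 1.5142908 ] [0.047, -0.699, 0.712, -0.036] 466.7973749922788 245.71881862569774 187.53558436206316 0.04475253883682519
wrist [ 0.20230418 -0.54388503  0.37367197] [0.118, 0.772, -0.618, -0.096] 324.35480329004145 251.05834104657077 187.1547383351418 0.009977240164032203
{'time_s': 0.15, 'q': array([-1.55528262e+00,  1.81379670e-01,  1.60780813e+00, -4.12139843e-05,
        1.35381115e+00, -2.06334939e-01]), 'dq': array([ 0.00068703, -0.00102373, -0.00256815,  0.00056826, -0.00035288,
       -0.00031053]), 'joint_efforts': array([ 1.26262807e-03, -4.45261252e+01, -3.51690066e+01, -3.35361910e-04,
        5.87300048e-03, -1.03619743e-05]), 'eef_pos': array([ 0.1264968 , -0.5604569 ,  0.23057148]), 'eef_rot': array([-7.01868270e-04,  9.93853464e-01,  1.10701387e-01,  4.69570436e-05]), 'wrist_force': array([ 0.11775945, -0.16782112,  0.53204967]), 'torque': array([-0.03273173, -0.01608689, -0.02714711]), 'grasp_force': 0.0, 'opening': 0.9986200661113551}
```

View pics/top0.png

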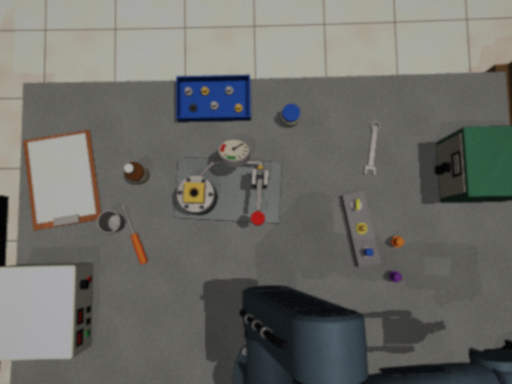

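View pics/scene0.png

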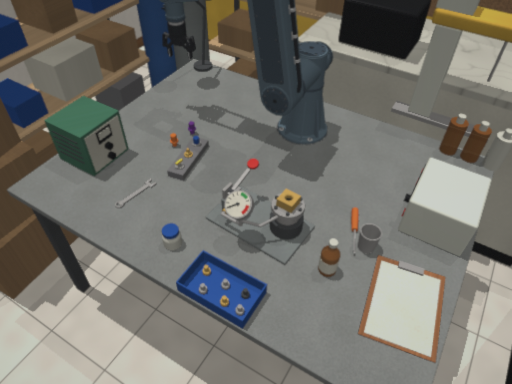

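The top view shows the blue knob at about (368,252) in the rack, the brass port at (193,191), the red pad at (258,218) and the gauge at (233,150). In the scene view these are at about (196,140), (289,198), (253,163) and (237,205).

```bash
python3 - <<'E'
from h import *
T=load('top0');S=load('scene0');W=load('wrist0')
boxes={'T':dict(knob=(350,235,385,265),port=(170,170,220,210),pad=(245,205,270,230),rack=(335,185,390,275)),
'S':dict(knob=(185,130,210,150),port=(270,185,305,215),pad=(242,152,265,172),rack=(160,130,215,185))}
def mask(c,k,box):
    h=cv2.cvtColor(c['frame'],cv2.COLOR_BGR2HSV).astype(int);H,Sa,V=h[...,0],h[...,1],h[...,2]
    m={'knob':(H>100)&(H<125)&(Sa>120)&(V>50),'port':(H>12)&(H<32)&(Sa>100)&(V>60),'pad':((H<8)|(H>172))&(Sa>130)&(V>60),'rack':(Sa<40)&(V>100)}[k]
    z=np.zeros_like(m);x0,y0,x1,y1=box;z[y0:y1,x0:x1]=1
    return m&z
for n,c in(('T',T),('S',S)):
    P=cloud(c)
    for k in('knob','port','pad'):
        for b in blobs(mask(c,k,boxes[n][k])):
            p=P[b[3]];p=p[np.isfinite(p).all(1)]
            print(n,k,b[0],b[1],b[2],'top z pct',np.percentile(p[:,2],[5,50,90,97]).round(4),'mean',p[p[:,2]>np.percentile(p[:,2],60)].mean(0).round(4))
# rack axis from depth heights 
P=cloud(T);x0,y0,x1,y1=335,180,392,280
sub=P[y0:y1,x0:x1].reshape(-1,3);s=sub[(abs(sub[:,2]-.03)<.006)]
r=cv2.minAreaRect((s[:,:2]*1000).astype(np.float32));print('rack',len(s),r)
print('table z',np.median(P[300:340,130:180,2]),P[100:130,420:430,2].mean())
P=cloud(S);sub=P[125:190,155:220].reshape(-1,3);s=sub[(abs(sub[:,2]-.03)<.006)]
print('rackS',len(s),cv2.minAreaRect((s[:,:2]*1000).astype(np.float32)))
cv2.imwrite('pics/crops.png',np.hstack([cv2.resize(T['frame'][160:280,160:280],(400,400)),cv2.resize(S['frame'][120:240,180:300],(400,400))]))
cv2.imwrite('pics/w.png',W['frame'])
E
```

```text
T knob 49 [368.4 251.8] [364 249   9   7] top z pct [0.0591 0.0643 0.07   0.0725] mean [ 0.3688 -0.2969  0.1408]
T port 382 [193.5 192.3] [183 182  22  21] top z pct [0.151  0.1646 0.1683 0.1712] mean [0.5481 0.2044 0.1851]
T pad 153 [257.4 217.9] [251 211  14  14] top z pct [0.1605 0.1674 0.1718 0.1742] mean [0.4647 0.025  0.193 ]
S knob 36 [195.7 139.2] [193 136   6   8] top z pct [0.0469 0.0627 0.0667 0.0672] mean [ 0.3721 -0.3123  0.0656]
S port 355 [288.1 200. ] [277 189  24  23] top z pct [0.1424 0.1628 0.1663 0.1678] mean [0.5519 0.2097 0.1657]
S pad 91 [252.5 163.3] [247 159  12  10] top z pct [0.1608 0.1673 0.1721 0.1746] mean [0.4683 0.0233 0.1707]
rack 1390 ((419.30072021484375, -330.72564697265625), (287.9153747558594, 120.26795959472656), 11.593460083007812)
table z -0.0003030573279058091 0.006117194801562552
rackS 600 ((422.38214111328125, -346.43450927734375), (298.5134582519531, 157.57261657714844), 9.568317413330078)
```

View pics/wrist0.png

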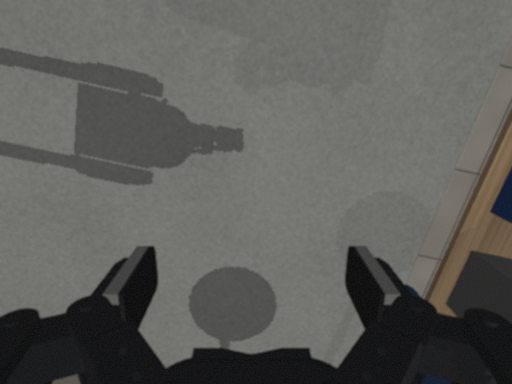

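The wrist view shows only table and the gripper's shadow so far, so I move over the rack for a close view.

Call:
jog_arm([
  [[30,-30,0,0,0,0,85],[30,-30,0,0,0,0,85],[30,-30,0,0,0,0,85],[30,-30,0,0,0,0,85],[30,-30,0,0,0,0,85],[30,-30,0,0,0,0,85],[30,-30,0,0,0,0,85],[0,0,0,0,0,0,85],[0,0,0,0,0,0,85],[0,0,0,0,0,0,85]],
])

```text
time_s: 1.15
eef_pos: [0.2848, -0.3107, 0.2313]
eef_rot: [0.0, 0.994, 0.11, -0.0]
wrist_force: [0.7, -0.6, 0.7]
opening: 0.995
grasp_force: 0.0
```

```bash
python3 - <<'E'
from h import *
c=ctrl.camera('wrist');save(c,'w1');cv2.imwrite('pics/w1.png',c['frame']);print(ctrl.get_obs()['eef_pos'],c['xyz'])
E
```

```text
[ 0.28464863 -0.3108831   0.23130476] [ 0.36066581 -0.29390065  0.37452137]
```

View pics/w1.png

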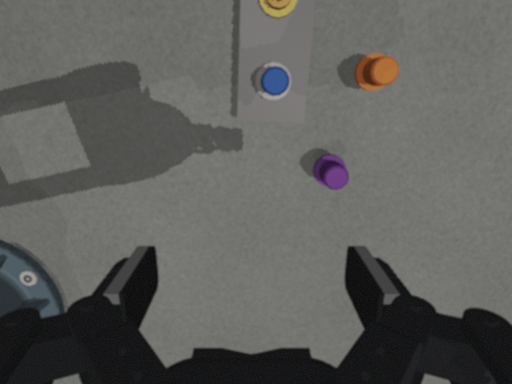

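The blue knob shows at (275,81), standing in the rack, which runs nearly along the image vertical (tool x). The purple look-alike at (331,171) and the orange one at (380,70) are clear of the fingers.

```bash
cat >> h.py <<'E'
def knobpx(c):
    h=cv2.cvtColor(c['frame'],cv2.COLOR_BGR2HSV).astype(int);H,Sa,V=h[...,0],h[...,1],h[...,2]
    m=(H>100)&(H<125)&(Sa>130)&(V>50)
    return sorted(blobs(m,25),key=lambda b:-b[0])
def tool(o=None):
    o=o or ctrl.get_obs();w,x,y,z=o['eef_rot']
    from scipy.spatial.transform import Rotation as Ro
    return np.array(o['eef_pos']),Ro.from_quat([x,y,z,w]).as_matrix()
E
python3 - <<'E'
from h import *
c=load('w1')
for b in knobpx(c)[:4]:
    P=cloud(c)[b[3]];print(b[:3],np.median(P,0).round(4),np.percentile(P[:,2],[10,50,90]),on_plane(c,*b[1],.065).round(4))
    print((P[P[:,2]>.06]).mean(0))
for n,u,v in(('top0',368.4,251.8),('scene0',195.7,139.2)):
    print(n,on_plane(load(n),u,v,.058))
P=cloud(c)
for (u,v) in((280,118),(250,118),(300,60),(243,60),(331,171),(345,180),(380,70)): print(u,v,P[v,u].round(4))
# rack edges: bright step along rows
g=cv2.cvtColor(c['frame'],cv2.COLOR_BGR2GRAY)
z=P[...,2]; m=(abs(z-.03)<.008); m[:, :225]=0;m[:,330:]=0;m[130:]=0
for v in(20,40,60,100,110):
    us=np.where(m[v])[0];print(v,us.min(),us.max(),on_plane(c,us.min(),v,.03)[:2],on_plane(c,us.max(),v,.03)[:2])
print(tool())
E
```

```text
(np.int32(549), array([274.4,  80.5]), array([262,  68,  26,  26], dtype=int32)) [ 0.3687 -0.3137  0.0657] [0.06446598 0.06565398 0.06662672] [ 0.3688 -0.3138  0.065 ]
[ 0.36868626 -0.31366622  0.06673564]
top0 [ 0.36834911 -0.31624285  0.058     ]
scene0 [ 0.37109388 -0.31356607  0.058     ]
280 118 [ 0.335  -0.3305  0.0309]
250 118 [ 0.328  -0.3001  0.0291]
300 60 [ 0.3938 -0.3361  0.0303]
243 60 [ 0.3815 -0.2811  0.0309]
331 171 [ 0.2979 -0.3898  0.0606]
345 180 [ 0.2918 -0.4066  0.0597]
380 70 [ 0.3987 -0.4062  0.0586]
20 240 312 [ 0.41568625 -0.27074657] [ 0.4306774  -0.33789444]
40 240 311 [ 0.39860516 -0.2743829 ] [ 0.41365278 -0.34175701]
60 239 309 [ 0.3806901  -0.27718569] [ 0.39579674 -0.34479014]
100 238 305 [ 0.3430869  -0.28410923] [ 0.3580885  -0.35118488]
110 238 305 [ 0.33330505 -0.28617405] [ 0.34844689 -0.35386581]
(array([ 0.28464863, -0.3108831 ,  0.23130476]), array([[ 9.75795191e-01,  2.18686294e-01, -2.22593787e-04],
       [ 2.18686236e-01, -9.75795196e-01, -2.56324623e-04],
       [-2.73260629e-04,  2.01442137e-04, -9.99999942e-01]]))
```

Call:
jog_arm([
  [[25,10,0,0,0,0,85],[25,10,0,0,0,0,85],[0,0,20,0,0,0,85],[0,0,20,0,0,0,85],[0,0,0,0,0,0,85],[0,0,0,0,0,0,85],[0,0,0,0,0,0,85],[0,0,0,0,0,0,85],[0,0,0,0,0,0,85],[0,0,0,0,0,0,85]],
])

```text
time_s: 2.2
eef_pos: [0.3385, -0.3186, 0.1919]
eef_rot: [0.0, 0.994, 0.111, 0.0]
wrist_force: [-0.7, -0.2, 0.8]
opening: 1.001
grasp_force: 0.0
```

```bash
python3 - <<'E'
from h import *
c=ctrl.camera('wrist');save(c,'w2')
for b in knobpx(c)[:2]:
    P=cloud(c)[b[3]];q=P[P[:,2]>.06];print(b[:3],np.median(q,0).round(4),on_plane(c,*b[1],.065).round(4))
b=knobpx(c)[0];k=tri([(load('w1'),274.4,80.5),(c,*b[1])]);print('tri',k)
p,A=tool();print(p,A.T@(k-p))
E
```

```text
(np.int32(681), array([253.3, 142.2]), array([240, 127,  28,  31], dtype=int32)) [ 0.3698 -0.3138  0.0655] [ 0.3701 -0.3137  0.065 ]
tri [ 0.36894145 -0.31411183  0.05817159]
[ 0.33845305 -0.31853634  0.19169578] [0.03067925 0.00229765 0.13353402]
```

Call:
jog_arm([
  [[31,2,0,0,0,0,85],[0,0,25,0,0,0,85],[0,0,25,0,0,0,85],[0,0,25,0,0,0,85],[0,0,20,0,0,0,85],[0,0,20,0,0,0,85],[0,0,20,0,0,0,85],[0,0,19,0,0,0,85],[0,0,0,0,0,0,85],[0,0,0,0,0,0,85]],
])

```text
time_s: 3.25
eef_pos: [0.369, -0.3134, 0.0375]
eef_rot: [-0.0, 0.994, 0.111, -0.0]
wrist_force: [0.5, -0.3, 0.5]
opening: 0.995
grasp_force: 0.0
```

Call:
jog_arm([
  [[0,0,0,0,0,0,10],[0,0,0,0,0,0,10],[0,0,0,0,0,0,10],[0,0,0,0,0,0,10],[0,0,0,0,0,0,10],[0,0,0,0,0,0,10],[0,0,0,0,0,0,10],[0,0,0,0,0,0,10],[0,0,0,0,0,0,10],[0,0,0,0,0,0,10]],
])

```text
time_s: 4.25
eef_pos: [0.3693, -0.3139, 0.0381]
eef_rot: [0.0, 0.994, 0.111, 0.0]
wrist_force: [-2.1, 0.8, 5.3]
opening: 0.28
grasp_force: 58.7
```

Call:
jog_arm([
  [[0,0,-10,0,0,0,10],[0,0,-20,0,0,0,10],[0,0,-30,0,0,0,10],[0,0,-30,0,0,0,10],[0,0,-30,0,0,0,10],[0,0,-30,0,0,0,10],[0,0,-30,0,0,0,10],[0,0,-30,0,0,0,10],[0,0,-20,0,0,0,10],[0,0,0,0,0,0,10]],
])

```text
time_s: 5.25
eef_pos: [0.37, -0.3148, 0.2711]
eef_rot: [0.003, 0.994, 0.111, 0.002]
wrist_force: [0.1, 0.3, -0.7]
opening: 0.284
grasp_force: 58.9
```

```bash
python3 - <<'E'
from h import *
o=ctrl.get_obs();print(o['q'].round(3),o['wrist_force'])
p,A=tool(o)
obs=[]
for n,box in(('top0',(175,172,215,212)),('scene0',(268,183,308,218))):
    c=load(n);P=cloud(c);x0,y0,x1,y1=box
    m=np.zeros(P.shape[:2],bool);m[y0:y1,x0:x1]=1
    h=cv2.cvtColor(c['frame'],cv2.COLOR_BGR2HSV).astype(int)
    br=m&(h[...,0]>12)&(h[...,0]<32)&(h[...,1]>100)&(h[...,2]>110)
    q=P[br&(abs(P[...,2]-.165)<.006)]
    r=cv2.minAreaRect((q[:,:2]*1000).astype(np.float32));print(n,len(q),r)
    # hole: dark blob inside the brass's hull
    hull=cv2.convexHull(np.argwhere(br)[:,::-1].astype(np.int32));f=np.zeros(br.shape,np.uint8);cv2.fillConvexPoly(f,hull,1)
    d=(f>0)&~br
    for b in blobs(d,8):
        print(' hole',b[:3],on_plane(c,*b[1],.165).round(4))
E
```

```text
[-0.95  -0.062  1.781  0.     1.415  0.399] [ 0.05832244  0.29332678 -0.69932723]
top0 317 ((550.7091064453125, 208.05661010742188), (59.133670806884766, 57.60950469970703), 85.02706146240234)
 hole (np.int32(58), array([193.5, 192.1]), array([190, 188,   8,   9], dtype=int32)) [0.5508 0.2075 0.165 ]
scene0 221 ((549.9812622070312, 209.41944885253906), (60.053077697753906, 64.26826477050781), 85.64958953857422)
 hole (np.int32(18), array([288.1, 197.8]), array([286, 196,   6,   4], dtype=int32)) [0.5539 0.2087 0.165 ]
```

Call:
jog_arm([
  [[20,-44,0,0,0,0,10],[20,-45,0,0,0,0,10],[20,-45,0,0,0,0,10],[20,-45,0,0,0,0,10],[20,-45,0,0,0,0,10],[20,-45,0,0,0,0,10],[20,-45,0,0,0,0,10],[20,-45,0,0,0,0,10],[20,-45,0,0,0,0,10],[20,-45,0,0,0,0,10]],
])

```text
time_s: 6.25
eef_pos: [0.4645, 0.1706, 0.266]
eef_rot: [0.0, 0.994, 0.111, -0.001]
wrist_force: [0.8, -0.6, -1.0]
opening: 0.284
grasp_force: 59.1
```

Call:
jog_arm([
  [[0,0,0,0,0,0,10],[0,0,0,0,0,0,10],[0,0,0,0,0,0,10],[0,0,0,0,0,0,10],[0,0,0,0,0,0,10],[0,0,0,0,0,0,10],[0,0,0,0,0,0,10],[0,0,0,0,0,0,10],[0,0,0,0,0,0,10],[0,0,0,0,0,0,10]],
])

```text
time_s: 7.25
eef_pos: [0.4654, 0.1685, 0.2673]
eef_rot: [0.0, 0.994, 0.111, 0.0]
wrist_force: [-0.1, 0.7, -0.7]
opening: 0.281
grasp_force: 59.2
```

```bash
python3 - <<'E'
from h import *
c=ctrl.camera('wrist');save(c,'w3');cv2.imwrite('pics/w3.png',c['frame']);p,A=tool();print(p,A.round(4))
E
```

```text
[0.4653437  0.16850452 0.26730053] [[ 0.9755  0.22    0.    ]
 [ 0.22   -0.9755 -0.    ]
 [ 0.      0.     -1.    ]]
```

View pics/w3.png

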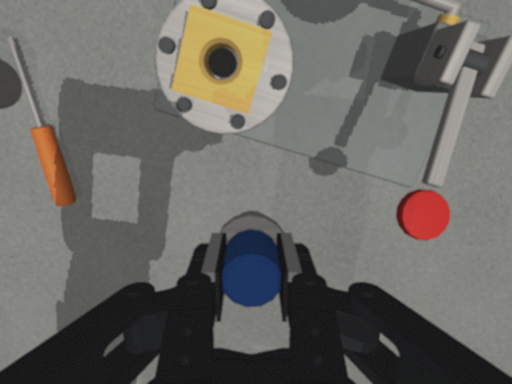

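The port's hole shows at (221,61) in the brass block, the red pad at (423,214), and the plug sits upright in the grip at (252,265).

```bash
cat >> h.py <<'E'
def port(c,box):
    x0,y0,x1,y1=box;h=cv2.cvtColor(c['frame'],cv2.COLOR_BGR2HSV).astype(int)
    m=np.zeros(h.shape[:2],bool);m[y0:y1,x0:x1]=1
    br=m&(h[...,0]>12)&(h[...,0]<32)&(h[...,1]>100)&(h[...,2]>140)
    br=max(blobs(br),key=lambda b:b[0])[3]
    f=np.zeros(br.shape,np.uint8);cv2.fillConvexPoly(f,cv2.convexHull(np.argwhere(br)[:,::-1].astype(np.int32)),1)
    hole=max(blobs((f>0)&~br,8),key=lambda b:b[0])
    cnt,_=cv2.findContours(hole[3].astype(np.uint8),0,1);e=cv2.fitEllipse(max(cnt,key=len))
    hull=on=np.argwhere(br)[:,::-1].astype(np.float32);r=cv2.minAreaRect(hull)
    z=np.median(cloud(c)[...,2][br])
    return e,r,z
def red(c,box):
    x0,y0,x1,y1=box;h=cv2.cvtColor(c['frame'],cv2.COLOR_BGR2HSV).astype(int)
    m=np.zeros(h.shape[:2],bool);m[y0:y1,x0:x1]=1
    b=max(blobs(m&((h[...,0]<8)|(h[...,0]>172))&(h[...,1]>130)&(h[...,2]>50)),key=lambda b:b[0])
    return b
E
python3 - <<'E'
from h import *
c=load('w3');e,r,z=port(c,(160,0,300,130));print(e,r,z)
q=on_plane(c,*e[0],.165);rc=on_plane(c,*r[0],.165);print('hole',q,'sq',rc)
T=load('top0');S=load('scene0')
et,rt,zt=port(T,(175,172,215,212));print('tri w,T',tri([(c,*e[0]),(T,*et[0])]))
bx=cv2.boxPoints(r);w=np.array([on_plane(c,*p,.165) for p in bx])*1000;print('square sides',np.linalg.norm(np.diff(w,axis=0),axis=1),'ang',np.degrees(np.arctan2(*(np.diff(w,axis=0)[:,[1,0]].T))))
b=red(c,(380,170,470,260));print('pad',b[:3],np.median(cloud(c)[b[3]],0),'tri',tri([(c,*b[1]),(T,257.4,217.9)]),tri([(c,*b[1]),(S,252.5,163.3)]))
p,A=tool()
print('go',A.T@(q-p)*1000)
# plug in the grip: flange region and knob top
k=[b for b in knobpx(c)][0];P=cloud(c);print('knob',k[:3])
cc=P[k[3]];print('tool frame of knob pts pct',np.percentile((cc-p)@A,[2,50,98],axis=0).round(4).tolist())
for u,v in((252,222),(235,228),(270,228),(252,240)): print(u,v,(A.T@(P[v,u]-p)).round(4))
E
```

```text
((220.90499877929688, 60.792945861816406), (34.15184783935547, 37.25559616088867), 169.98609924316406) ((218.94009399414062, 58.38966751098633), (85.26201629638672, 88.13842010498047), 16.50436019897461) 0.16551197757997835
hole [0.55215579 0.20963273 0.165     ] sq [0.55339948 0.21128371 0.165     ]
tri w,T [0.55368779 0.21174633 0.13691148]
square sides [58.20541902 57.13183762 59.19544764] ang [ -8.72924904 -92.23747222 175.58186136]
pad (np.int32(2044), array([423.3, 214.3]), array([397, 190,  53,  50], dtype=int32)) [0.47433038 0.0282053  0.16701917] tri [0.47240897 0.02307551 0.15947597] [0.47309129 0.02472241 0.163867  ]
go [ 93.73403742 -21.01989192 102.30034991]
knob (np.int32(3607), array([251. , 268.9]), array([222, 230,  59,  76], dtype=int32))
tool frame of knob pts pct [[-0.0093, -0.011, -0.0285], [0.0055, 0.0002, -0.0269], [0.0122, 0.0114, -0.0047]]
252 222 [0.0138 0.0007 0.0027]
235 228 [ 0.0105 -0.0077  0.0028]
270 228 [0.0107 0.0095 0.0024]
252 240 [ 0.0122  0.0007 -0.0134]
```

Call:
jog_arm([
  [[30,-7,0,0,0,0,10],[30,-7,0,0,0,0,10],[33,-7,0,0,0,0,10],[0,0,0,0,0,0,10],[0,0,20,0,0,0,10],[0,0,20,0,0,0,10],[0,0,20,0,0,0,10],[0,0,0,0,0,0,10],[0,0,0,0,0,0,10],[0,0,0,0,0,0,10]],
])

```text
time_s: 8.3
eef_pos: [0.5521, 0.2095, 0.2089]
eef_rot: [-0.0, 0.994, 0.111, 0.001]
wrist_force: [0.5, 0.2, -0.7]
opening: 0.283
grasp_force: 59.2
```

```bash
python3 - <<'E'
from h import *
p,A=tool();print(p,ctrl.get_obs()['wrist_force'])
c=ctrl.camera('wrist');save(c,'w4');cs=ctrl.camera('scene');ct=ctrl.camera('top')
a=cv2.resize(c['frame'][130:384,130:384],(400,400));s=cv2.resize(cs['frame'][140:240,240:340],(400,400),interpolation=2)
cv2.imwrite('pics/w4.png',np.hstack([a,s]))
E
```

```text
[0.5520595  0.209505   0.20889573] [ 0.48502282  0.24856806 -0.66660768]
```

View pics/w4.png

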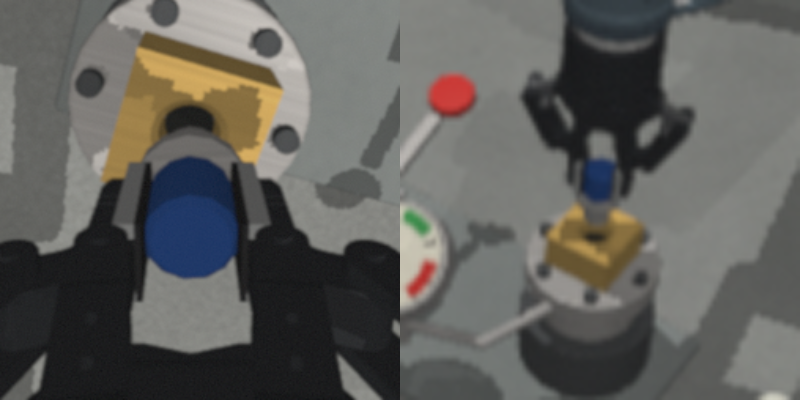

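The wrist crop shows the port hole directly ahead of and below the flange, laterally centred (both at column ~190). The scene crop shows the plug just above the brass.

Call:
jog_arm([
  [[0,0,5,0,0,0,10],[0,0,5,0,0,0,10],[0,0,4,0,0,0,10],[0,0,3,0,0,0,10],[0,0,2,0,0,0,10],[0,0,2,0,0,0,10],[0,0,0,0,0,0,10],[0,0,0,0,0,0,10],[0,0,0,0,0,0,10],[0,0,0,0,0,0,10]],
])

```text
time_s: 9.45
eef_pos: [0.5516, 0.2095, 0.1865]
eef_rot: [-0.0, 0.994, 0.111, 0.0]
wrist_force: [-0.3, 0.2, -0.8]
opening: 0.287
grasp_force: 59.2
```

Call:
jog_arm([
  [[0,0,2,0,0,0,10],[0,0,2,0,0,0,10],[0,0,1,0,0,0,10],[0,0,1,0,0,0,10],[0,0,1,0,0,0,10],[0,0,1,0,0,0,10],[0,0,1,0,0,0,10],[0,0,1,0,0,0,10],[0,0,0,0,0,0,10],[0,0,0,0,0,0,10]],
])

```text
time_s: 10.45
eef_pos: [0.5515, 0.2094, 0.1762]
eef_rot: [-0.0, 0.994, 0.111, 0.0]
wrist_force: [1.4, 0.9, 3.5]
opening: 0.282
grasp_force: 59.6
```

Seal friction is showing. I keep pushing in small steps.

Call:
jog_arm([
  [[0,0,1,0,0,0,10],[0,0,0.5,0,0,0,10],[0,0,0.5,0,0,0,10],[0,0,0.5,0,0,0,10],[0,0,0.5,0,0,0,10],[0,0,0,0,0,0,10],[0,0,0,0,0,0,10],[0,0,0,0,0,0,10],[0,0,0,0,0,0,10],[0,0,0,0,0,0,10]],
])

```text
time_s: 11.45
eef_pos: [0.5515, 0.2094, 0.1732]
eef_rot: [-0.0, 0.994, 0.111, 0.0]
wrist_force: [1.3, 1.0, 2.2]
opening: 0.285
grasp_force: 59.6
```

Call:
jog_arm([
  [[0,0,0.5,0,0,0,10],[0,0,0.5,0,0,0,10],[0,0,0.5,0,0,0,10],[0,0,0.5,0,0,0,10],[0,0,0,0,0,0,10],[0,0,0,0,0,0,10],[0,0,0,0,0,0,10],[0,0,0,0,0,0,10],[0,0,0,0,0,0,10],[0,0,0,0,0,0,10]],
])

```text
time_s: 12.45
eef_pos: [0.5516, 0.2095, 0.1731]
eef_rot: [0.0, 0.994, 0.111, 0.0]
wrist_force: [-3.6, -0.6, 13.1]
opening: 0.285
grasp_force: 60.8
```

Moving 2 mm further only raised the force to 13 N at z = 0.173, exactly the expected home height. I release and back off.

Call:
jog_arm([
  [[0,0,0,0,0,0,50],[0,0,0,0,0,0,50],[0,0,0,0,0,0,50],[0,0,0,0,0,0,50],[0,0,0,0,0,0,50],[0,0,-20,0,0,0,50],[0,0,-30,0,0,0,50],[0,0,-30,0,0,0,50],[0,0,-30,0,0,0,50],[0,0,0,0,0,0,50]],
])

```text
time_s: 13.45
eef_pos: [0.5538, 0.2099, 0.2866]
eef_rot: [-0.0, 0.994, 0.111, 0.004]
wrist_force: [-0.7, -0.7, 0.4]
opening: 0.59
grasp_force: 0.0
```

Call:
jog_arm([
  [[-35,0,0,0,0,0,50],[-35,0,0,0,0,0,50],[-30,0,0,0,0,0,20],[0,0,0,0,0,0,0],[0,0,0,0,0,0,0],[0,0,0,0,0,0,0],[0,0,0,0,0,0,0],[0,0,0,0,0,0,0],[0,0,0,0,0,0,0],[0,0,0,0,0,0,0]],
])

```text
time_s: 14.45
eef_pos: [0.454, 0.1874, 0.2811]
eef_rot: [-0.0, 0.994, 0.111, -0.0]
wrist_force: [-0.8, -0.9, -0.2]
opening: 0.0
grasp_force: 0.0
```

```bash
python3 - <<'E'
from h import *
c=ctrl.camera('wrist');save(c,'w5');cv2.imwrite('pics/w5.png',c['frame']);p,A=tool();print(p,A.round(3))
P=cloud(c)
k=max(knobpx(c),key=lambda b:b[0]);q=P[k[3]];t=q[q[:,2]>np.percentile(q[:,2],90)-.004];print('knob',k[:3],'top',np.median(t,0),'n',len(t))
h=cv2.cvtColor(c['frame'],cv2.COLOR_BGR2HSV);br=(h[...,0]>12)&(h[...,0]<32)&(h[...,1]>100)&(h[...,2]>140)
b=max(blobs(br),key=lambda b:b[0]);print('brass z',np.median(P[b[3]][:,2]))
b=red(c,(330,120,512,384));print('pad',b[:3],np.median(P[b[3]],0),'tri',tri([(load('w3'),423.3,214.3),(c,*b[1])]))
E
```

```text
[0.45402294 0.1874393  0.28116503] [[ 0.976  0.22  -0.   ]
 [ 0.22  -0.976 -0.   ]
 [-0.    -0.    -1.   ]]
knob (np.int32(1200), array([250.9,  49. ]), array([233,  29,  37,  41], dtype=int32)) top [0.5509221  0.20904864 0.20043362] n 1196
brass z 0.16559036451639308
pad (np.int32(1912), array([441. , 200.7]), array([416, 177,  51,  48], dtype=int32)) [0.47392204 0.02840014 0.16694008] tri [0.47277523 0.02463152 0.16166544]
```

View pics/w5.png

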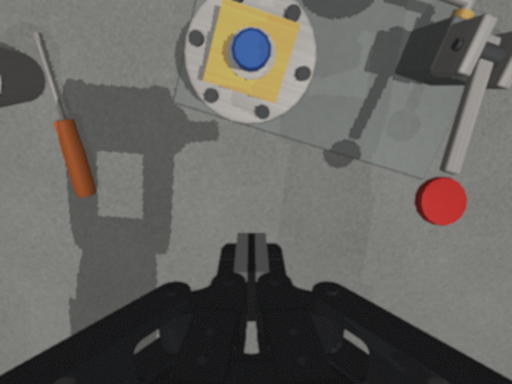

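The knob top is 34.8 mm above the brass (35 mm expected), so the plug is home. It sits at (251,49), the lever is still raised with the pad at (441,201), and the fingers are shut. Next I move above the pad.

Call:
jog_arm([
  [[-4.5,32,0,0,0,0,0],[-4.5,32,0,0,0,0,0],[-4.5,32,0,0,0,0,0],[-4.5,32,0,0,0,0,0],[-4,32,0,0,0,0,0],[0,0,25,0,0,0,0],[0,0,25,0,0,0,0],[0,0,25,0,0,0,0],[0,0,10,0,0,0,0],[0,0,0,0,0,0,0]],
])

```text
time_s: 15.5
eef_pos: [0.4667, 0.0267, 0.195]
eef_rot: [-0.0, 0.994, 0.111, -0.001]
wrist_force: [-0.2, 0.2, 0.3]
opening: -0.003
grasp_force: 0.0
```

```bash
cat >> h.py <<'E'
def check(n):
    p,A=tool();print(p.round(4),ctrl.get_obs()['wrist_force'].round(1))
    c=ctrl.camera('wrist');s=ctrl.camera('scene')
    cv2.imwrite(f'pics/{n}.png',np.hstack([cv2.resize(c['frame'],(400,300)),cv2.resize(s['frame'][140:230,200:320],(400,300),interpolation=cv2.INTER_CUBIC)]))
E
python3 -c "
from h import *
check('c1')"
```

```text
[0.4667 0.0267 0.195 ] [-0.2  0.2  0.3]
```

View pics/c1.png

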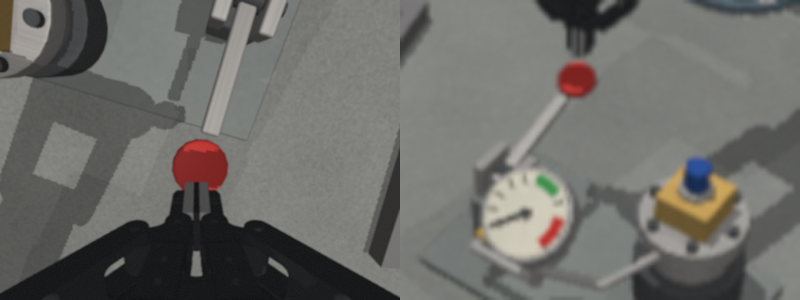

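The fingertips stand just above the pad, the plug is in the port, and the needle is at rest at lower left. I start pressing in part.

Call:
jog_arm([
  [[0,0,10,0,0,0,0],[0,0,8,0,0,0,0],[0,0,6,0,0,0,0],[0,0,5,0,0,0,0],[0,0,5,0,0,0,0],[0,0,5,0,0,0,0],[0,0,5,0,0,0,0],[0,0,3,0,0,0,0],[0,0,0,0,0,0,0],[0,0,0,0,0,0,0]],
])

```text
time_s: 16.6
eef_pos: [0.4673, 0.0266, 0.1493]
eef_rot: [-0.0, 0.994, 0.111, -0.001]
wrist_force: [-4.5, 0.2, 6.9]
opening: -0.001
grasp_force: 2.9
```

Call:
jog_arm([
  [[0,0,4,0,0,0,0],[0,0,4,0,0,0,0],[0,0,3,0,0,0,0],[0,0,3,0,0,0,0],[0,0,2,0,0,0,0],[0,0,2,0,0,0,0],[0,0,0,0,0,0,0],[0,0,0,0,0,0,0],[0,0,0,0,0,0,0],[0,0,0,0,0,0,0]],
])

```text
time_s: 17.6
eef_pos: [0.4665, 0.0266, 0.1313]
eef_rot: [-0.0, 0.994, 0.111, -0.001]
wrist_force: [-7.1, 0.7, 8.9]
opening: -0.001
grasp_force: 4.5
```

```bash
python3 -c "
from h import *
check('c2')"
```

```text
[0.4665 0.0266 0.1313] [-7.1  0.7  8.9]
```

View pics/c2.png

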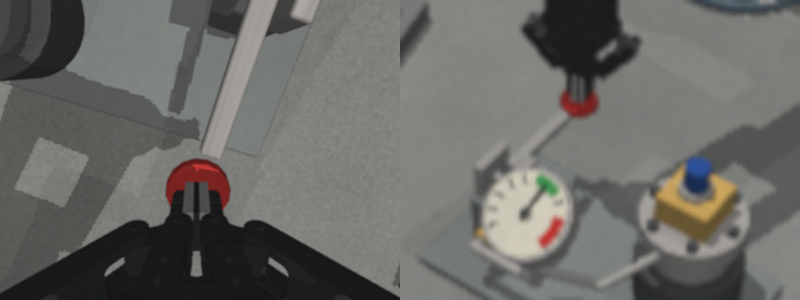

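The needle points into the middle of the green arc (tip near (546,187)), the fingers press the pad, and the plug is seated. I dwell for a second to check it stays steady.

Call:
jog_arm([
  [[0,0,0,0,0,0,0],[0,0,0,0,0,0,0],[0,0,0,0,0,0,0],[0,0,0,0,0,0,0],[0,0,0,0,0,0,0],[0,0,0,0,0,0,0],[0,0,0,0,0,0,0],[0,0,0,0,0,0,0],[0,0,0,0,0,0,0],[0,0,0,0,0,0,0]],
])

```text
time_s: 18.7
eef_pos: [0.4665, 0.0266, 0.1313]
eef_rot: [-0.0, 0.994, 0.111, -0.001]
wrist_force: [-7.6, -0.1, 9.4]
opening: 0.003
grasp_force: 4.5
```

```bash
python3 -c "
from h import *
o=ctrl.get_obs();print(o['eef_pos'],o['wrist_force'],abs(o['dq']).max())
if abs(o['eef_pos'][2]-.1313)<.001 and o['wrist_force'][2]>7: print(ctrl.hand_in())"
```

```text
[0.46652744 0.02661937 0.13133501] [-7.59906693 -0.08808505  9.44060019] 0.001239041751512603
the job is handed in; nothing more can be done
None
```

The plug is fully home in the brass port, and I handed the job in at about 19 s with the fingers still pressing the lever at about 9 N and the needle steady in the green band; no verdict was returned.

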